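# Put the tile press valve in float

### The arm

A 6-joint arm with a two-finger parallel gripper is mounted at the origin on the work surface; the furniture and walls round the work are solid. World frame = base frame: x ahead of the robot, y to its left, z up, the work surface at z = 0. Lengths are in mm, angles in rad, forces in N, time in s.
With the tool pointing down it reaches from about 350 to 975 mm from the base axis. Payload 7.1 kg.
Tool frame: the origin (TCP) lies midway between the tips of the shut fingers; the grasp point (between the pads) lies ctrl.grip_point_offset behind it (ctrl.grip_point_offset is the distance from the TCP to the grasp point, in mm); z points along the fingers, y is the line along which they close (so a half turn about z gives the same grasp; the last joint's range is limited). The gripper opens to 88 mm and grips with 3 to 60 N. Pads are 20 mm wide; open, the fingers measure 115 mm over their backs; the gripper's body (75 mm by 178 mm) begins 61 mm behind the grasp point.
Start: joints at [1.094, 0.423, 1.63, -0, 1.089, -0.019], TCP at [276.202, 560.64, 222.675] pointing down, gripper open.
Joint ranges: [-3, 3], [-0.9, 2.11], [0.09, 2.58], [-1.31, 4.45], [0.11, 2.69], [-2.54, 2.54]. Speed limits (rad/s): [2.39, 2.39, 3.01, 3.14, 3.14, 3.14].

### API

Orientations are given as a rotation vector (axis times angle).
In Python, from workcell import ctrl, get_image, close_job, finder gives the robot as it stands.
- The arm moves only by the tool servo_tool, never from a script. Its argument "deltas" is a list of rows, each a list of 2 entries, a list of its own where there are three numbers: the shift along the tool's x, y, z in mm, then the turn, a rotation vector about the tool's x, y, z in rad. A call has 1 to 5 rows; each row is the pose to reach, as a shift and turn from the pose commanded when the call began, along the tool's axes at that moment; what a row does not reach only later rows make up. A row lasts 1/12 s, in which the tool goes at most 41.7 mm and 7.16 degrees, less where a joint would pass 70% of its speed; a pose out of reach is approached as far as the arm can. A call with a gripper value outside its range is refused whole. "grip" is the closure, from -1 (fully open) to 1 (shut), so that 0 is half open, set as the call begins (left out, the last holds). The fingers move at their own pace and stop on an object; the grip force is fixed at half the most. Time passes only in rows, so rows that repeat a pose let the fingers close. It gives the time, the measured TCP pose, the force, the opening and the grip force at its end, in the units of the state.
- ctrl.get_obs(): the state, without advancing time (a new reading comes with each control period).
- get_image(name): name is "side" or "top"; returns a dict with "frame" (420x560x3 uint8, blue, green, red), "depth" (420x560 float32, mm along the optical axis (not along the pixel's ray), 0 where there is no reading), "K" (3x3 intrinsics, pixels), "pose" (4x4, takes a point from camera to world coordinates). Camera axes: x right, y down, z forward; pixel columns grow to the right and rows downward; lengths in mm; the calibration is good to about 2 mm. A picture is of the moment at which its call begins.
- close_job(): hands the job in; it is judged then, once.
Trained networks look in a picture, given as the dict that the camera call returned (one of the last four; its "shot" number tells which), for a name from the list of things; names that differ only in an ending like _2 or _b are one class to them, and where a whole thing is asked for, a point or a joint stands for the part that bears it (a point fixed in the world has none). Each returns a list of dicts, best first, with "score" (0 to 1); they miss things now and then, are a little off and sometimes report something else, mostly with a low value. They report only what shows in the picture. A call takes as long as a camera call. They do not tell look-alikes from the thing itself.
- finder.search_frame(query, picture): "rect" ([centre column, centre row, width, height] as shares, 0 to 1, of the picture: columns of its width, rows of its height, round what is visible of it).
- finder.silhouettes(query, picture): "mask" (420x560 bool, what is visible of it) and "rect" ([centre column, centre row, width, height] as shares, 0 to 1, of the picture: columns of its width, rows of its height, round what is visible of it).
The state is a dict: "t": time; "qpos": joint angles; "qvel": joint speeds; "joint_torque": joint torques, N m; "ee_pos": TCP position; "orientation": TCP orientation; "ft_force": force on the tool from outside, world axes, zero at the start; "moment": the same for the moment, N m; "width": finger opening in mm; "grasp_force": force on a finger pad.
Only numpy, scipy, OpenCV 4.12 (cv2) and the standard library are available. Lean on these libraries where they do the work, as an engineer would, in place of code of your own. Each camera call takes 0.05 s, during which the arm holds its last target. There are 200 camera calls.

### The job

The tile press is about to be cleaned, so its platen must be left free. Push the lever with the T-bar handle away from you, past the stiff last detent, so that it drops into the float notch at the far end and stays there by itself. Leave the lever with the ball knob in its middle notch, and do not knock over or shove aside the pot and the jar standing near the two valves.

Things in the scene. Friction and masses are not known exactly. Their poses are not given: they have to be found in the camera images.
- valve_t_pivot (a point): Pivot of the T-bar lever, mid-axle, 62 mm above the bench, on the valve to be set to float: a fixed grey block, foot 132 x 86 mm, 48 mm high, with a scalloped steel quadrant (78 mm radius) beside the lever. Its frame is the block's: x from the near (robot) side to the far side, the way the lever is pushed towards float; y along the axle; z up.
- valve_t_lever_grip (a point): Centre of the T-bar handle: a black bar 64 mm long, 18 mm in diameter, parallel to the axle, 145 mm from the pivot on a steel rod 11 mm in diameter. The frame turns with the lever: z runs along the rod away from the pivot, y along the bar. A spring-loaded roller on the rod, below the bar (up to 118 mm from the pivot), rides on the quadrant.
- valve_t_lever (a joint): Lean of the T-bar lever, rad: 0 upright, + to the far side (block's +x). Notches: raise -0.30, hold 0, lower 0.32, float 0.71; stops -0.36, 0.76. Starts in one of the first three, which about 4 N at the bar leaves. Lower to float takes about 14 N, most at 0.36 to 0.46; past 0.54 it snaps on to float; let go before that and it springs back to lower.
- valve_b_lever_grip (a point): Centre of the ball knob, black, 36 mm in diameter, 145 mm from its pivot, on the lever of the second valve block, which is otherwise the same as the first. Leave it alone.
- valve_b_lever (a joint): Angle of the ball-knob lever from upright, rad, with the same notches. It starts in hold (0) and must stay there.
- pot: Loose paint pot with a screw lid, 47 mm in diameter, 61 mm high, standing on the near side between the two valves. Origin: centre of its underside, z up.
- jar: Loose glass jar, 64 mm in diameter, 100 mm high, standing on the far side between the two valves. Origin: centre of its underside, z up.
Mind the look-alikes: they are no part of the job. Of the things that look like the pot, take the one that is nearest to the robot's base at the start.

How it is judged:
By the outcome, as a careful person would: the job done as asked, in the order asked, and still so for the second after the job is handed in, with the robot touching nothing.
It also fails if it takes over 32 s, if anything falls off the work surface, if the arm or the gripper's body presses on something with over 40 N, if the wrist force passes 120 N, or if a joint passes its speed limit or range.

## Working session

There is one attempt and no reset: what is moved stays moved. The work goes in short steps, Python scripts to look and compute and a tool call to move; the robot and the scene stay as the last step left them, time stands still between calls to the robot, and variables do not carry over. Pictures are saved under pics/ and viewed, at most 10 in all, crops included, and the job is handed in when it is done.

Besides the shell and the picture viewer there is one more tool, called in YAML: its name, and indented under it one key for each argument. servo_tool: Moves the arm, as the interface text tells. Its arguments: {"type":"object","properties":{"deltas":{"type":"array","items":{"type":"array"}},"grip":{"type":"number"}},"required":["deltas"]}

```bash
mkdir -p pics
cat > h.py <<'E'
import numpy as np, cv2
from workcell import ctrl, get_image, close_job, finder
def pts(im, mask):
    v,u=np.nonzero(mask&(im["depth"]>0)); d=im["depth"][v,u]; K=im["K"]
    c=np.stack([(u-K[0,2])/K[0,0]*d,(v-K[1,2])/K[1,1]*d,d,np.ones_like(d)])
    return (im["pose"]@c)[:3].T
E
python3 - <<'E'
from h import *
np.set_printoptions(precision=1,suppress=True)
o=ctrl.get_obs(); print(o, ctrl.grip_point_offset)
for n in("side","top"):
    im=get_image(n); cv2.imwrite(f"pics/{n}.png",im["frame"]); print(n,im["pose"])
    for q in("valve_t_lever_grip","valve_t_lever","valve_b_lever_grip","valve_t_pivot","pot","jar"):
        try: r=finder.silhouettes(q,im)
        except Exception as e: print(q,e); continue
        for d in r[:4]:
            p=pts(im,d["mask"]); 
            print(q,round(d["score"],2),np.array(d["rect"])*[560,420,560,420],len(p), *( [np.median(p,0),np.percentile(p,3,axis=0),np.percentile(p,97,axis=0)] if len(p) else []))
E
```

```text
{'t': 0.0, 'qpos': array([ 1.1,  0.4,  1.6,  0. ,  1.1, -0. ]), 'qvel': array([-0., -0., -0.,  0.,  0.,  0.]), 'joint_torque': array([  0. , -54.5, -27.4,   0.1,   0. ,  -0. ]), 'ee_pos': array([276. , 560.2, 221.9]), 'orientation': array([-0.7, -3.1,  0. ]), 'ft_force': array([-0.2,  0.2, -1. ]), 'moment': array([-0. ,  0.1,  0. ]), 'grasp_force': 0.0, 'width': 87.63435621086145} 18.700000000000003
side [[   1.    -0.     0.1  501.3]
 [  -0.1   -0.5    0.9 -875.7]
 [   0.    -0.9   -0.5  607. ]
 [   0.     0.     0.     1. ]]
valve_t_lever_grip 0.8 [283.8 184.8  23.   39.4] 313 [589.7 104.2 171.1] [570.3  77.9 128.6] [605.6 131.6 209. ]
valve_t_lever 0.77 [281.6 181.4  15.5  38.7] 286 [590.2 103.5 172.5] [571.5  77.9 132.4] [605.5 128.3 209. ]
valve_t_lever 0.25 [215.  264.9  18.8  32.9] 653 [436.2 -48.9  44.2] [415.3 -55.8   4.8] [456.1 -18.   62.1]
valve_b_lever_grip 0.62 [266.4 255.5  20.6  53.8] 702 [ 535.5 -217.4  190. ] [ 523.1 -232.2  129.2] [ 550.4 -206.8  224. ]
valve_t_pivot 0.92 [265.8 205.8  57.9  91.3] 2247 [573.6  87.   70.3] [495.4  67.5   1.9] [615.  263.2 207.5]
pot
[... 767 characters left out ...]
6 225.   24.2  25.1] 355 [ 531.1 -206.9  212.6] [ 520.1 -231.5   63.8] [ 548.7 -193.3  225.1]
valve_t_pivot 0.8 [243.5 209.7  33.   66.3] 2011 [554.3 106.3  46.5] [490.8  69.5   1.8] [616.4 151.3 208.8]
pot 0.89 [283.6 227.2  17.3  20.4] 293 [526.1  -5.6  60.2] [507.8 -24.9  18.5] [549.8  14.1  65.2]
pot 0.81 [293.1 267.7  18.6  20.6] 298 [433.  -32.1  60.2] [413.1 -51.9  17. ] [455.9 -12.2  65. ]
pot 0.64 [318.6 235.2  21.3  19.5] 303 [513.9 -86.7  60.1] [ 495.7 -106.2   16.1] [536.5 -66.6  64.3]
pot 0.64 [183.6 242.4  23.7  18.8] 342 [460.7 243.1  59.4] [441.5 225.9   4. ] [482.8 266.4  65.1]
jar 0.78 [304.2 185.8  31.4  32.8] 637 [640.3 -43.4  51.5] [611.9 -71.6  15.7] [672.7 -14.8 101. ]
```

Run:
```python
import cv2,numpy as np
a=cv2.imread("pics/side.png")[110:330,150:400];b=cv2.imread("pics/top.png")[140:300,160:420]
a=cv2.resize(a,(400,352),interpolation=3) ;b=cv2.resize(b,(400,246),interpolation=3)
c=np.vstack([cv2.resize(a,(680,598))]);cv2.imwrite("pics/side_c.png",c);cv2.imwrite("pics/top_c.png",cv2.resize(b,(780,480)))
```

```text
(no output)
```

View pics/side_c.png

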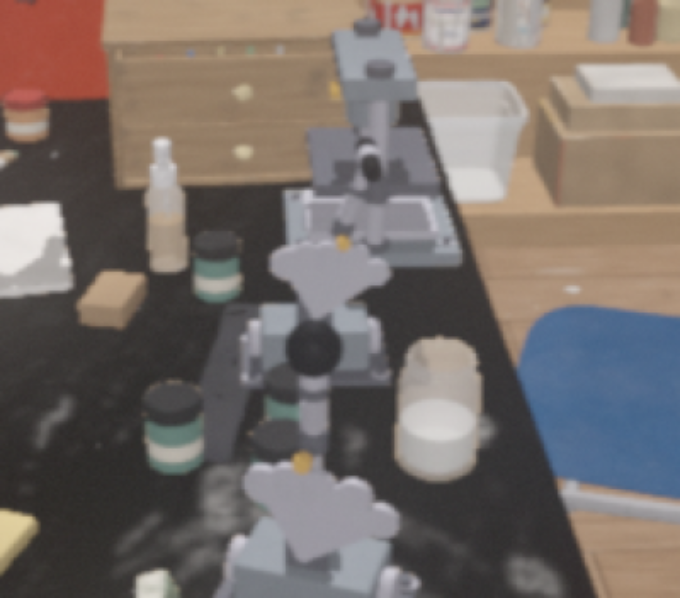

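View pics/top_c.png

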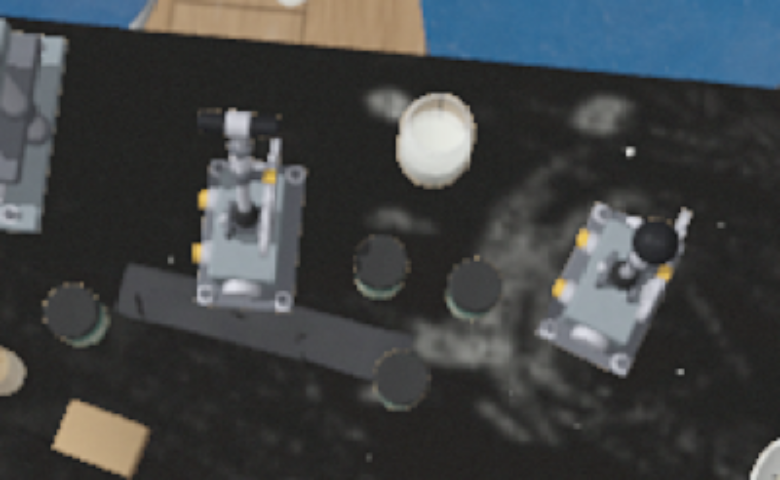

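The four pots are at side-crop (218,265), (173,427), (285,395) and (277,450). The one nearest the base is at (433,-32), side-crop (173,427). The task pot is only an obstacle, so I'll avoid all four. In the top crop the T-bar is at (240,123), leaning far, apparently in the lower notch. The ball knob is at (656,241), the jar at (436,140), and the press is to the left. Next I'll measure the bar's axis, the block's direction and the heights of nearby things.

Run:
```python
from h import *
np.set_printoptions(precision=2,suppress=True)
im=get_image("top"); P=pts(im,np.ones((420,560),bool))
def box(x0,x1,y0,y1,z0,z1): 
    m=((P>[x0,y0,z0])&(P<[x1,y1,z1])).all(1); return P[m]
b=box(560,630,60,150,188,225); print("bar",len(b),np.median(b,0),b.min(0),b.max(0))
r=cv2.minAreaRect(b[:,:2].astype(np.float32)); print(r)
k=box(470,640,50,170,40,54); print("block top",len(k),cv2.minAreaRect(k[:,:2].astype(np.float32)))
f=box(460,650,40,180,3,55); print("foot",cv2.minAreaRect(f[:,:2].astype(np.float32)))
for y in range(0,420,30):
    q=box(350,800,y,y+30,60,500)
    if len(q): i=q[:,2].argmax(); print(y,q[i],np.percentile(q,5,axis=0)[0],q[:,0].max())
o=ctrl.get_obs(); print(cv2.Rodrigues(o["orientation"])[0])
```

```text
bar 226 [595.66 110.32 206.53] [587.52  79.39 190.12] [608.65 141.47 213.95]
((597.9495849609375, 110.376708984375), (62.36666488647461, 20.952564239501953), 87.68663787841797)
block top 536 ((552.5933227539062, 113.92916870117188), (116.22415924072266, 64.84738159179688), 0.7851530313491821)
foot ((554.6873168945312, 109.9436264038086), (189.2975311279297, 139.85989379882812), 0.0007591046742163599)
0 [523.34   0.87  66.56] 515.1176497872104 547.3417802288994
60 [595.91  88.31 210.68] 520.3500986373334 611.9675401481538
90 [595.52 110.85 212.57] 544.2356675809133 611.6761414171729
120 [592.72 135.35 213.95] 541.5103275968467 606.5697992209548
210 [459.02 236.47  71.06] 445.3115467987826 483.23253487310427
240 [453.73 243.8   68.1 ] 444.0370619506508 485.0788726935964
270 [623.98 299.71 221.62] 402.0970250834644 684.093508188899
300 [620.65 303.32 223.36] 403.72201682892376 691.483966477315
330 [637.75 341.14 211.8 ] 565.9903635164021 663.1770605877828
360 [635.85 361.7  211.47] 566.2043585316533 663.2724425649201
390 [645.05 413.91 212.16] 565.34346940862 663.7963218710718
[[-0.9   0.44 -0.  ]
 [ 0.44  0.9  -0.  ]
 [ 0.   -0.   -1.  ]]
```

servo_tool:
  deltas:
    - [[0,0,-20],[0,0,-0.09]]
    - [[0,0,-50],[0,0,-0.18]]
    - [[0,0,-80],[0,0,-0.28]]
    - [[0,0,-100],[0,0,-0.37]]
    - [[0,0,-100],[0,0,-0.456]]
  grip: 0.23

```text
t: 1.17
ee_pos: [277.3, 562.7, 328.2]
orientation: [-0.004, 3.138, 0.012]
ft_force: [1.1, 0.8, -0.5]
width: 57.9
grasp_force: 0.0
```

servo_tool:
  deltas:
    - [[-18,-30,0],[0,0,0]]
    - [[-36,-60,0],[0,0,0]]
    - [[-54,-90,0],[0,0,0]]
    - [[-72,-120,0],[0,0,0]]
    - [[-90,-150,0],[0,0,0]]

```text
t: 1.58
ee_pos: [366.4, 409.1, 322.8]
orientation: [0.002, 3.141, 0.0]
ft_force: [1.0, 0.5, 1.2]
width: 34.1
grasp_force: 0.0
```

servo_tool:
  deltas:
    - [[-18,-30,0],[0,0,0]]
    - [[-36,-60,0],[0,0,0]]
    - [[-54,-90,0],[0,0,0]]
    - [[-72,-120,0],[0,0,0]]
    - [[-90,-150,0],[0,0,0]]

```text
t: 2.0
ee_pos: [456.3, 258.8, 322.9]
orientation: [0.003, 3.141, 0.0]
ft_force: [0.0, 0.1, -0.6]
width: 33.8
grasp_force: 0.0
```

servo_tool:
  deltas:
    - [[-18,-30,0],[0,0,0]]
    - [[-36,-60,0],[0,0,0]]
    - [[-54,-90,0],[0,0,0]]
    - [[-72,-120,0],[0,0,0]]
    - [[-88,-150,0],[0,0,0]]

```text
t: 2.42
ee_pos: [544.2, 108.5, 322.9]
orientation: [0.003, 3.141, 0.0]
ft_force: [1.0, 1.1, -0.5]
width: 33.7
grasp_force: 0.0
```

servo_tool:
  deltas:
    - [[0,1,30],[0,0,0]]
    - [[0,1,60],[0,0,0]]
    - [[0,1,90],[0,0,0]]
    - [[0,1,120],[0,0,0]]
    - [[0,1,143],[0,0,0]]

```text
t: 2.83
ee_pos: [542.5, 110.8, 177.6]
orientation: [-0.003, -3.14, 0.0]
ft_force: [0.0, 0.9, -0.5]
width: 34.0
grasp_force: 0.0
```

Run:
```python
from h import *
a=get_image("side");b=get_image("top")
cv2.imwrite("pics/m1.png",np.hstack([cv2.resize(a["frame"][100:260,210:350],(400,457)),cv2.resize(b["frame"][140:268,180:292],(400,457))]))
```

```text
(no output)
```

View pics/m1.png

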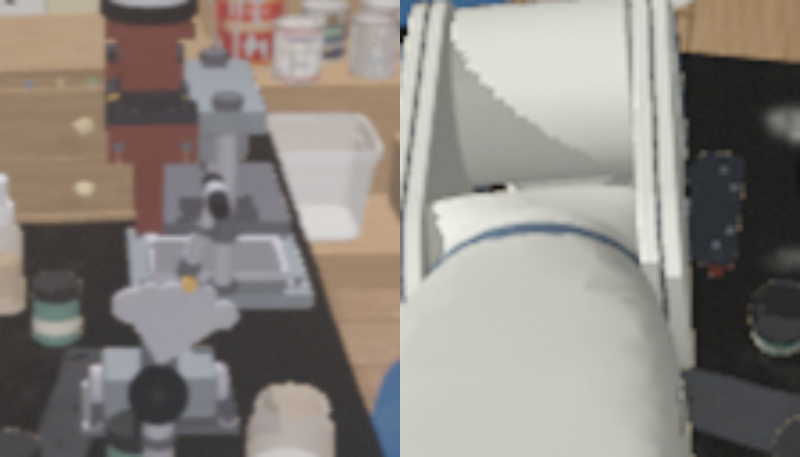

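The side view shows the red gripper with its tips near crop pixel (148,225), on the near side of the bar end at (216,195) and clear of it. I'll start pushing.

servo_tool:
  deltas:
    - [[-12,0,0],[0,0,0]]
    - [[-22,0,0],[0,0,0]]
    - [[-28,0,0],[0,0,0]]
    - [[-34,0,0],[0,0,0]]
    - [[-39,0,0],[0,0,0]]

```text
t: 3.35
ee_pos: [581.2, 111.3, 180.1]
orientation: [-0.003, -3.138, -0.0]
ft_force: [-10.5, 1.5, 3.1]
width: 34.0
grasp_force: 5.4
```

servo_tool:
  deltas:
    - [[-7,0,2],[0,0,0]]
    - [[-13,0,4],[0,0,0]]
    - [[-19,0,6],[0,0,0]]
    - [[-24,0,9],[0,0,0]]
    - [[-29,0,11],[0,0,0]]

```text
t: 3.77
ee_pos: [610.7, 111.3, 168.6]
orientation: [-0.002, -3.14, -0.0]
ft_force: [-0.6, 0.2, -0.8]
width: 33.8
grasp_force: 0.0
```

The force has dropped to zero, so the lever has probably snapped to float. I'll check before retreating.

Run:
```python
from h import *
a=get_image("side")
cv2.imwrite("pics/m2.png",cv2.resize(a["frame"][110:250,220:360],(560,560)))
for d in finder.silhouettes("valve_t_lever_grip",a)[:2]:
    p=pts(a,d["mask"]);print(d["score"],np.array(d["rect"])*[560,420,560,420],np.percentile(p,[3,50,97],axis=0).round())
```

```text
0.65 [293.496 186.354  27.776  32.886] [[592.  79.  74.]
 [615. 103. 153.]
 [640. 299. 192.]]
```

View pics/m2.png

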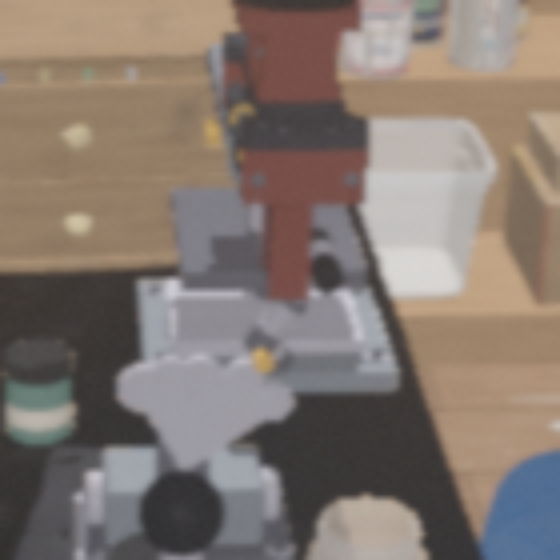

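The bar end at crop (327,268) now stands off ahead of the finger, so the lever has snapped on to float. I'll back off and rise.

servo_tool:
  deltas:
    - [[10,0,0],[0,0,0]]
    - [[25,0,0],[0,0,0]]
    - [[40,0,-10],[0,0,0]]
    - [[60,0,-35],[0,0,0]]
    - [[70,0,-65],[0,0,0]]

```text
t: 4.28
ee_pos: [537.4, 110.7, 232.7]
orientation: [-0.003, -3.136, 0.002]
ft_force: [0.0, -0.5, -0.4]
width: 33.8
grasp_force: 0.0
```

servo_tool:
  deltas:
    - [[0,20,-30],[0,0,0]]
    - [[10,50,-50],[0,0,0]]
    - [[25,85,-70],[0,0,0]]
    - [[40,120,-80],[0,0,0]]
    - [[55,155,-80],[0,0,0]]

```text
t: 4.7
ee_pos: [486.6, 267.9, 317.4]
orientation: [0.004, 3.136, 0.004]
ft_force: [0.3, 0.2, 1.2]
width: 33.8
grasp_force: 0.0
```

servo_tool:
  deltas:
    - [[18,30,0],[0,0,0]]
    - [[36,60,0],[0,0,0]]
    - [[54,90,0],[0,0,0]]
    - [[72,120,0],[0,0,0]]
    - [[90,150,0],[0,0,0]]

```text
t: 5.12
ee_pos: [395.3, 417.3, 314.3]
orientation: [0.003, 3.141, 0.001]
ft_force: [0.1, -0.2, 0.0]
width: 33.9
grasp_force: 0.0
```

Run:
```python
from h import *
a=get_image("side");b=get_image("top")
cv2.imwrite("pics/m3.png",np.hstack([cv2.resize(a["frame"][110:330,180:370],(390,452)),cv2.resize(b["frame"][130:290,200:410],(400,305)).copy() if 0 else cv2.resize(b["frame"][120:300,220:380],(402,452))]))
P=pts(b,np.ones((420,560),bool))
for n,l,h in(("T",(560,60,150),(720,170,230)),("B",(480,-260,195),(600,-170,240))):
    q=P[((P>l)&(P<h)).all(1)];print(n,len(q),np.median(q,0).round(),q.min(0).round(),q.max(0).round())
for im in(a,b):
  for n in("pot","jar"):
    for d in finder.silhouettes(n,im)[:4]: print(n,round(d["score"],2),np.median(pts(im,d["mask"]),0).round())
```

```text
T 265 [643. 110. 178.] [618.  79. 150.] [657. 141. 187.]
B 203 [ 533. -206.  220.] [ 518. -224.  202.] [ 552. -192.  227.]
pot 0.77 [512. -93.  60.]
pot 0.77 [464. 231.  42.]
pot 0.73 [436. -49.  43.]
pot 0.63 [522. -20.  57.]
jar 0.83 [641. -67.  64.]
pot 0.77 [434. -32.  61.]
pot 0.76 [514. -86.  60.]
pot 0.74 [460. 244.  60.]
pot 0.73 [526.  -6.  60.]
jar 0.66 [640. -43.  53.]
```

View pics/m3.png

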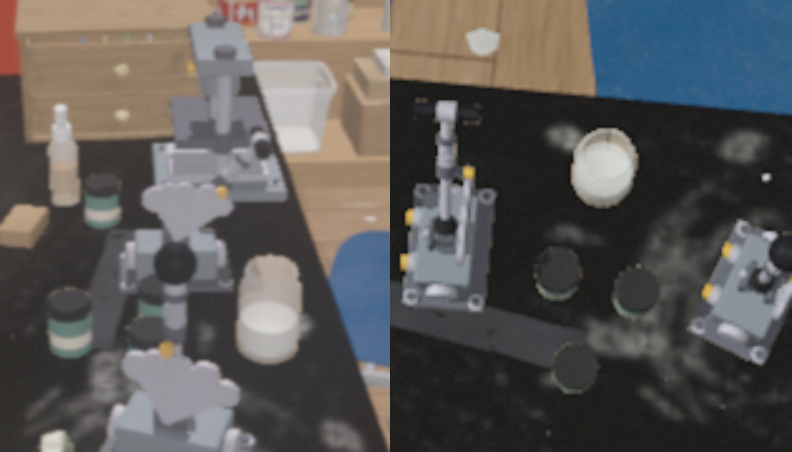

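The T-bar is now at x≈645, about 93 mm past its pivot, which is a lean of about 0.7 (float). In the picture it sits at (262,145) in the side half and (447,110) in the top half. The ball knob, pots and jar are where they were, and the arm is clear.

```bash
python3 -c "
from h import *
print(close_job())"
```

```text
the job is handed in; nothing more can be done
None
```

The T-bar lever is in the float notch and stayed there after the arm let go; the ball-knob lever, the pots and the jar did not move, and I handed the job in with the arm clear after about 5 s of the 32 s allowed.

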